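# Nest the sample cups at the pool-water test counter

### The arm

A 6-joint arm with a two-finger parallel gripper is mounted at the origin on the work surface. World frame = base frame: x ahead of the robot, y to its left, z up, the work surface at z = 0. Lengths are in mm, angles in rad, forces in N, time in s.
With the tool pointing down it reaches from about 350 to 925 mm from the base axis. Payload 6.4 kg.
Tool frame: the origin (TCP) lies on the centre line of the jaws, within the pads' length; the fingertips stand 8 mm ahead of it and the grasp point (between the pads) lies 11 mm behind it; z points along the fingers, y is the line along which they close (so a half turn about z gives the same grasp; the last joint's range is limited). The gripper opens to 85 mm and grips with 20 to 120 N. Pads are 22 mm wide; open, the fingers measure 114 mm over their backs; the gripper's body (76 mm by 85 mm) begins 54 mm behind the grasp point. The pads swing forward as they close: fully open they stand 13 mm farther back than shut.
Start: joints at [1.16, 0.245, 1.558, -0, 1.339, -0.174], TCP at [152.482, 631.873, 239.29] pointing down, gripper open.
Joint ranges: [-3.13, 3.13], [-1.02, 2.26], [0.13, 2.54], [-0.95, 4.09], [0.21, 2.88], [-2.74, 2.74]. Speed limits (rad/s): [2.57, 2.57, 3.14, 3.14, 3.14, 3.14].

### API

Orientations are given as a unit quaternion [w, x, y, z].
In Python, from cell import robot gives the robot as it stands.
- The arm moves only by the tool carry_out, never from a script. Its argument "series" is a list of rows, each a list of 7 numbers: the shift along the tool's x, y, z in m, then the turn, a rotation vector about the tool's x, y, z in degrees, then the closure, from -1 (fully open) to 1 (shut). A call has exactly 5 rows; each row shifts and turns the commanded pose from where the row before left it, along the tool's axes as they then stand; what a row does not reach is not made up. A row lasts 1/8 s, in which the tool goes at most 62.5 mm and 10.7 degrees, less where a joint would pass 70% of its speed; a pose out of reach is approached as far as the arm can. A call with a gripper value outside its range is refused whole. The fingers move at their own pace and stop on an object; "grip_force" is the grip in N (left out, the last holds). Time passes only in rows, so rows that do not move let the fingers close, or fill a call up. It gives the time, the measured TCP pose, the force, the opening and the grip force at its end, in the units of the state.
- robot.state(): the state, without advancing time (a new reading comes with each control period).
- robot.snapshot(name): name is "scene" or "top" or "wrist"; returns the picture (480x640x3 uint8, red, green, blue); there is no depth.
- robot.camera_model(name): a dict with "intrinsics" (3x3 intrinsics, pixels), "rvec" (rotation vector, rad) and "tvec" (3), from world to camera coordinates, as OpenCV has them. Camera axes: x right, y down, z forward; pixel columns grow to the right and rows downward; lengths in mm; the calibration is good to about 2 mm. A picture is of the moment at which its call begins: read the wrist's pose just before it. camera_model takes no time and is no camera call; for the wrist camera it gives the pose at the moment of the call.
- robot.sign_off(): hands the job in; it is judged then, once.
Trained networks look in the newest picture that a camera, given by its name, has taken for a name from the list of things; names that differ only in an ending like _2 or _b are one class to them, and where a whole thing is asked for, a point or a joint stands for the part that bears it (a point fixed in the world has none). Each returns a list of dicts, best first, with "conf" (0 to 1); they miss things now and then, are a little off and sometimes report something else, mostly with a low value. They report only what shows in the picture. A call takes as long as a camera call. They do not tell look-alikes from the thing itself.
- robot.boxes_of(camera, name): "at" ([x, y, z] in mm, in world coordinates, good to about 4 mm: the middle of the surface that is visible of it).
- robot.pinpoint(camera, name): "at" ([x, y, z] in mm, in world coordinates, good to about 4 mm: a listed point, or the origin of a listed thing).
The state is a dict: "t": time; "joints": joint angles; "qvel": joint speeds; "effort": joint torques, N m; "tool_pos": TCP position; "tcp_rot": TCP orientation; "contact_force": force on the tool from outside, world axes, zero at the start; "torque": the same for the moment, N m; "grip_width": opening from 0.0 (shut) to 1.0 (fully open); "grip_force": force on a finger pad.
Only numpy, scipy, OpenCV 4.12 (cv2) and the standard library are available. Lean on these libraries where they do the work, as an engineer would, in place of code of your own. Each camera call takes 0.05 s, during which the arm holds its last target. There are 200 camera calls.

### The job

Clear up the test counter: nest the three white sample cups into one straight upright stack standing on the small blue tray, each cup pushed fully home in the one below. The red-capped dropper bottle is standing in one of the cups: leave it in that cup, and since nothing can nest into that one, it must be the top cup. Do not tip the cups over or disturb the other bottles and the meter.

Things in the scene. Friction and masses are not known exactly. Their poses are not given: they have to be found in the camera images.
- cup_a: white sample cup, one of three alike, upright, 70 mm high, wall 3, floor 4 thick. Outside: taper from radius 17 at the foot to 25.5 at 44 mm up; there a flat shoulder out to a straight vertical grip collar, radius 30, up to the rim; mouth radius 27. Fully nested, the upper cup's shoulder rests on the lower rim, 26 mm higher than the lower cup. Origin: centre of underside; z along axis to rim
- cup_b: white sample cup, one of three alike, upright, 70 mm high, wall 3, floor 4 thick. Outside: taper from radius 17 at the foot to 25.5 at 44 mm up; there a flat shoulder out to a straight vertical grip collar, radius 30, up to the rim; mouth radius 27. Fully nested, the upper cup's shoulder rests on the lower rim, 26 mm higher than the lower cup. Origin: centre of underside; z along axis to rim
- cup_c: white sample cup, one of three alike, upright, 70 mm high, wall 3, floor 4 thick. Outside: taper from radius 17 at the foot to 25.5 at 44 mm up; there a flat shoulder out to a straight vertical grip collar, radius 30, up to the rim; mouth radius 27. Fully nested, the upper cup's shoulder rests on the lower rim, 26 mm higher than the lower cup. Origin: centre of underside; z along axis to rim
- red_bottle: white dropper bottle with red cap, diameter 24 mm, 80 mm high, standing loose inside one of the three cups (which one differs from run to run), so its cap shows 14 mm above that cup's rim. Origin: centre of its underside, z up its axis
- tray: low blue square tray, fixed to the counter, 140 x 140 mm outside, walls 4 mm thick and 12 mm high, inner floor 4 mm above the counter. Origin: centre of its underside (counter height); x and y along its sides
- yellow_bottle: bystander, not to be disturbed: white dropper bottle with yellow cap, diameter 24 mm, 75 mm high. Origin: centre of underside
- green_bottle: bystander, not to be disturbed: white dropper bottle with green cap, diameter 24 mm, 75 mm high. Origin: centre of underside
- sample_bottle: bystander, not to be disturbed: white bottle with blue cap, diameter 56 mm, 120 mm high. Origin: centre of underside
- rinse_bottle: bystander, not to be disturbed: grey bottle with white cap, diameter 64 mm, 140 mm high. Origin: centre of underside
- meter: bystander, not to be disturbed: flat black hand-held meter, 75 x 150 x 28 mm (x, y, z). Origin: centre of underside
There are look-alikes about, which are no part of the job. What is shaped like the cup_c but orange is not meant.

How it is judged:
By the outcome, as a careful person would: the job done as asked, in the order asked, and still so for the second after the job is handed in, with the robot touching nothing.
It also fails if it takes over 69 s, if anything falls off the work surface, if the arm or the gripper's body presses on something with over 40 N, if the wrist force passes 120 N, or if a joint passes its speed limit or range.

## Working session

There is one attempt and no reset: what is moved stays moved. The work goes in short steps, Python scripts to look and compute and a tool call to move; the robot and the scene stay as the last step left them, time stands still between calls to the robot, and variables do not carry over. Pictures are saved under pics/ and viewed, at most 10 in all, crops included, and the job is handed in when it is done.

Besides the shell and the picture viewer there is one more tool, called after "Emit:" as name([rows], argument=value, ...), one row to a line, values as JSON. carry_out: Moves the arm, as the interface text tells. Its arguments: {"type":"object","properties":{"series":{"type":"array","items":{"type":"array","items":{"type":"number"}}},"grip_force":{"type":"number"}},"required":["series"]}

```bash
mkdir -p pics; ls; cat > h.py <<'E'
from cell import robot
import numpy as np, cv2
def snap(c,f=None):
    im=robot.snapshot(c)
    if f: cv2.imwrite('pics/'+f,cv2.cvtColor(im,cv2.COLOR_RGB2BGR))
    return im
def proj(c,p):
    m=robot.camera_model(c); return cv2.projectPoints(np.array(p,float).reshape(-1,1,3),np.array(m['rvec'],float),np.array(m['tvec'],float),np.array(m['intrinsics'],float),None)[0].reshape(-1,2)
def back(c,uv,z):
    m=robot.camera_model(c);R=cv2.Rodrigues(np.array(m['rvec'],float))[0];t=np.array(m['tvec'],float).ravel()
    o=-R.T@t; d=R.T@np.linalg.inv(np.array(m['intrinsics'],float))@np.array([*uv,1.]); return o+d*(z-o[2])/d[2]
E
python3 - <<'E'
from h import *
for c in ['top','scene']:
    snap(c,c+'1.png')
    for n in ['cup_a','red_bottle','tray','yellow_bottle','green_bottle','sample_bottle','rinse_bottle','meter']:
        for d in robot.pinpoint(c,n): 
            if d['conf']>.2: print(c,n,np.round(d['at']),round(d['conf'],2),proj(c,d['at']).round()[0])
print(robot.state())
E
```

```text
pics
top cup_a [442.  -1.  -0.] 0.97 [336. 270.]
top cup_a [ 475. -245.   -5.] 0.83 [440. 257.]
top cup_a [467. -98.  -0.] 0.68 [377. 260.]
top cup_a [ 629. -188.   -3.] 0.61 [414. 192.]
top red_bottle [442.  -0.   3.] 0.53 [335. 270.]
top tray [538. 250.  -5.] 0.97 [230. 229.]
top yellow_bottle [565. -35.   1.] 0.48 [350. 218.]
top green_bottle [675.   6.  -1.] 0.62 [333. 173.]
top green_bottle [ 621. -390.   -3.] 0.25 [501. 195.]
top sample_bottle [ 624. -391.   -0.] 0.69 [501. 194.]
top rinse_bottle [585. 420.   2.] 0.62 [160. 209.]
top meter [288. 259.   1.] 0.96 [222. 336.]
scene cup_a [439.  -0.   0.] 0.98 [295. 251.]
scene cup_a [471. -99.   1.] 0.65 [281. 292.]
scene cup_a [ 477. -246.   -2.] 0.6 [243. 350.]
scene cup_a [ 630. -189.    1.] 0.59 [324. 366.]
scene red_bottle [448.  -2.   2.] 0.62 [297. 253.]
scene red_bottle [292. 260.  -5.] 0.57 [303. 152.]
scene tray [535. 253.  -5.] 0.63 [386. 193.]
scene yellow_bottle [562. -33.  -4.] 0.71 [334. 289.]
scene green_bottle [671.   8.   1.] 0.61 [389. 298.]
scene sample_bottle [ 621. -389.    0.] 0.58 [260. 457.]
scene rinse_bottle [589. 415.   0.] 0.89 [435. 157.]
{'t': 0.9, 'joints': array([ 1.15990997e+00,  2.45079097e-01,  1.55779095e+00,  6.32454900e-06,
        1.33867640e+00, -1.74078972e-01]), 'qvel': array([ 4.86029874e-04, -3.04422322e-05, -1.18813640e-03,  1.53181574e-03,
        3.26744947e-04,  1.73856158e-04]), 'effort': array([-1.52587822e-03, -4.29517150e+01, -3.26424301e+01, -2.06447271e-04,
        5.89885494e-04, -1.50605212e-05]), 'tool_pos': array([152.47837493, 631.88467112, 239.30850856]), 'tcp_rot': array([3.71507326e-06, 1.18127949e-01, 9.92998382e-01, 2.30110360e-05]), 'contact_force': array([-0.45172656, -0.18920651, -0.95635586]), 'torque': array([-0.02083114,  0.00519015,  0.06186533]), 'grip_force': 0.0, 'grip_width': 0.9994019931228147}
```

View pics/top1.png

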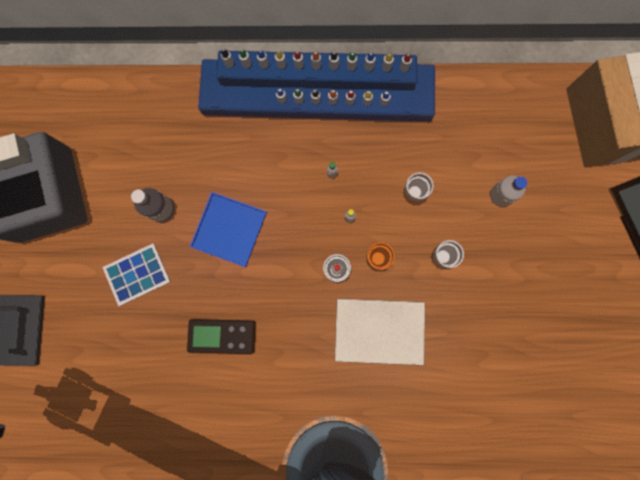

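View pics/scene1.png

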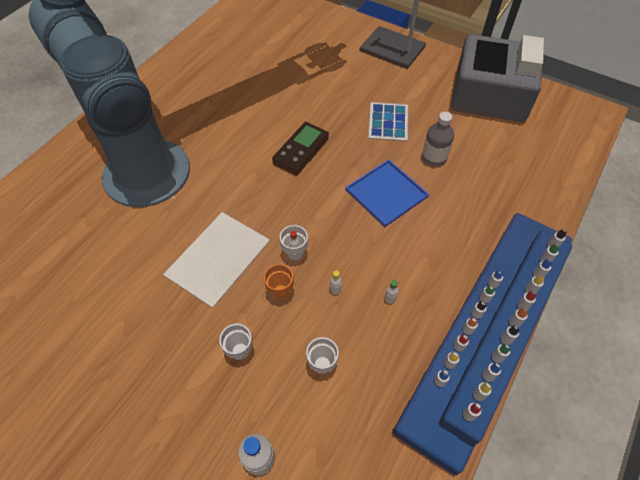

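The top view shows three white cups: one holding the red cap at (337,268), one at (419,187) and one at (449,254). The orange cup at (380,256) is the look-alike. The tray is at (229,229), and yellow (350,215), green (332,170) and the meter (221,336) are bystanders.
Other things that could be mistaken for the cups, tray or red bottle are the orange cup (380,256), the red rack vials in the top row (~315,60), and the solar-panel-like tile (136,275). I choose the white cups (419,187) first, (449,254) second, and (337,268) with the red cap last. One close crop will check this.

```bash
python3 - <<'E'
from h import *
im=cv2.imread('pics/top1.png')[150:300,310:510]
cv2.imwrite('pics/crop.png',cv2.resize(im,None,fx=4,fy=4,interpolation=cv2.INTER_CUBIC))
def f(dx,dy): print('tool shift',[round(-.972*dx+.2346*dy,1),round(.2346*dx+.972*dy,1)])
f(630-152.5,-188.5-631.9)
E
```

```text
tool shift [-656.6, -685.4]
```

View pics/crop.png

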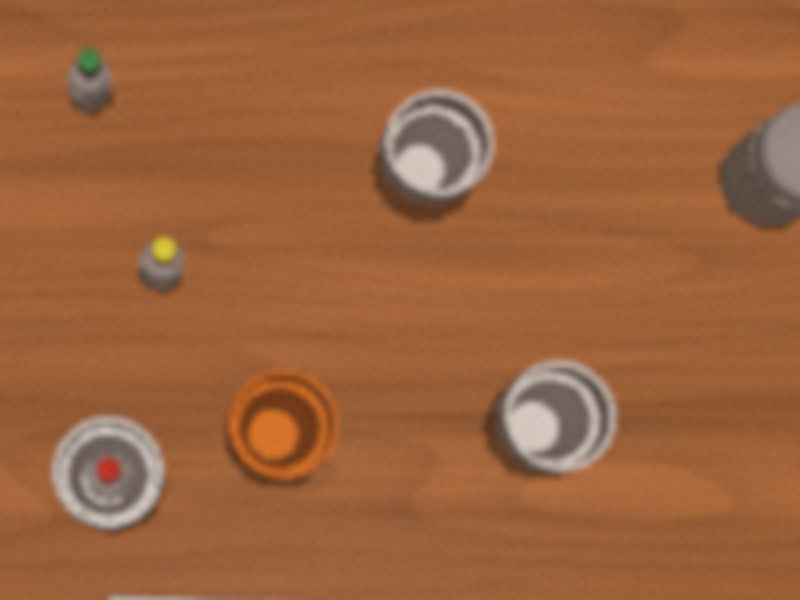

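The crop confirms it: two empty white cups at top-image (419,187) and (449,254), the red-capped bottle in the white cup at (337,268), and orange left out. Moving now.

Emit:
carry_out([
  [-0.041,-0.043,0,0,0,0,-1],
  [-0.041,-0.043,0,0,0,0,-1],
  [-0.041,-0.043,0,0,0,0,-1],
  [-0.041,-0.043,0,0,0,0,-1],
  [-0.041,-0.043,0,0,0,0,-1],
], grip_force=40)

```text
t: 1.52
tool_pos: [302.0, 373.2, 239.6]
tcp_rot: [0.0, 0.118, 0.993, 0.0]
contact_force: [0.5, -0.2, 0.7]
grip_width: 0.998
grip_force: 0.0
```

Emit:
carry_out([
  [-0.041,-0.043,0,0,0,0,-1],
  [-0.041,-0.043,0,0,0,0,-1],
  [-0.041,-0.043,0,0,0,0,-1],
  [-0.041,-0.043,0,0,0,0,-1],
  [-0.041,-0.043,0,0,0,0,-1],
])

```text
t: 2.15
tool_pos: [450.9, 115.9, 239.7]
tcp_rot: [0.001, 0.118, 0.993, 0.0]
contact_force: [0.8, 0.5, 0.1]
grip_width: 1.002
grip_force: 0.0
```

Emit:
carry_out([
  [-0.041,-0.043,0,0,0,0,-1],
  [-0.041,-0.043,0,0,0,0,-1],
  [-0.041,-0.043,0,0,0,0,-1],
  [-0.041,-0.043,0,0,0,0,-1],
  [-0.041,-0.043,0,0,0,0,-1],
])

```text
t: 2.78
tool_pos: [599.8, -141.3, 239.4]
tcp_rot: [0.0, 0.118, 0.993, 0.0]
contact_force: [0.4, 0.4, -0.4]
grip_width: 1.0
grip_force: 0.0
```

```bash
cat >> h.py <<'E'
def rel(x,y):
    s=robot.state(); p=s['tool_pos']; q=s['tcp_rot']
    from scipy.spatial.transform import Rotation as Ro
    R=Ro.from_quat([q[1],q[2],q[3],q[0]])
    print('tcp',np.round(p,1),'tool shift to',round(x,1),round(y,1),R.inv().apply([x-p[0],y-p[1],0]).round(1))
E
python3 - <<'E'
from h import *
snap('wrist','w1.png')
for d in robot.pinpoint('wrist','cup_a'):
    print(np.round(d['at'],1),d['conf'],proj('wrist',d['at']).round()[0]); rel(*d['at'][:2])
E
```

```text
[ 4.717e+02 -9.930e+01  2.000e-01] 0.71 [334.  30.]
tcp [ 600.6 -144.2  238.8] tool shift to 471.7 -99.3 [ 1.359e+02  1.280e+01 -1.000e-01]
[ 473.3 -247.3   -2.4] 0.61 [170.  77.]
tcp [ 600.6 -144.2  238.8] tool shift to 473.3 -247.3 [ 9.890e+01 -1.306e+02  1.000e-01]
[ 631.8 -186.3    1.9] 0.59 [285. 230.]
tcp [ 600.6 -144.2  238.8] tool shift to 631.8 -186.3 [-40.4 -33.4   0.1]
```

View pics/w1.png

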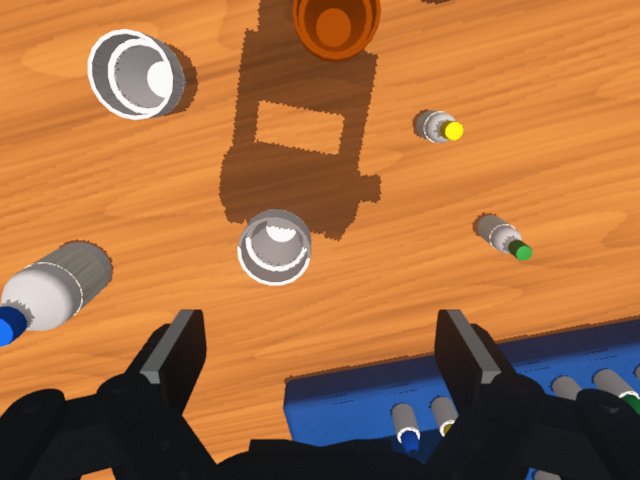

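The wrist view shows the first cup's rim centred at about (275,247), the second cup at about (137,74), orange at the top (336,15), and the blue rack at the bottom. I'll measure the rim at z=70.

```bash
python3 - <<'E'
from h import *
# camera pose unchanged since the picture
for c in [[275,247.5],[238,247],[312,247],[275,210],[275,285],[137,75],[88,75],[187,75]]: print(c,back('wrist',c,70).round(1))
rel(*back('wrist',[275,247.5],70)[:2])
m=robot.camera_model('wrist');R=cv2.Rodrigues(np.array(m['rvec']))[0];print('cam',(-R.T@np.array(m['tvec']).ravel()).round())
E
```

```text
[275, 247.5] [ 623.7 -186.7   70. ]
[238, 247] [ 616.2 -215.6   70. ]
[312, 247] [ 630.5 -157.6   70. ]
[275, 210] [ 593.6 -178.1   70. ]
[275, 285] [ 655.9 -195.9   70. ]
[137, 75] [ 475.5 -245.4   70. ]
[88, 75] [ 467.3 -278.9   70. ]
[187, 75] [ 484.  -211.2   70. ]
tcp [ 600.6 -144.2  238.8] tool shift to 623.7 -186.7 [-32.7 -35.7   0.1]
cam [ 520. -124.  373.]
```

Emit:
carry_out([
  [-0.009,-0.009,0.035,0,0,0,-1],
  [-0.009,-0.009,0.035,0,0,0,-1],
  [-0.009,-0.009,0.035,0,0,0,-1],
  [-0.009,-0.009,0.03,0,0,0,-1],
  [0,0,0,0,0,0,-1],
])

```text
t: 3.5
tool_pos: [623.8, -182.0, 101.5]
tcp_rot: [-0.003, 0.118, 0.993, 0.001]
contact_force: [0.2, -0.0, 0.1]
grip_width: 0.998
grip_force: 0.0
```

```bash
python3 - <<'E'
from h import *
rel(628,-188)
im=snap('wrist','w2.png')
for d in robot.pinpoint('wrist','cup_a'):
    print(np.round(d['at'],1),d['conf'],proj('wrist',d['at']).round()[0]); rel(*d['at'][:2])
s=robot.state();p=s['tool_pos'];print(p,proj('wrist',[628,-188,70]),proj('wrist',[p[0],p[1],70]))
E
```

```text
tcp [ 623.8 -182.   101.5] tool shift to 628 -188 [-5.5 -4.9 -0. ]
[ 471.9 -245.9   -6. ] 0.72 [137.  -5.]
tcp [ 625.8 -182.4  105.2] tool shift to 471.9 -245.9 [ 1.347e+02 -9.780e+01 -1.000e-01]
[ 625.7786909  -182.4288041   105.19095095] [[308.21976624 290.65916645]] [[318.65629546 283.94757352]]
```

View pics/w2.png

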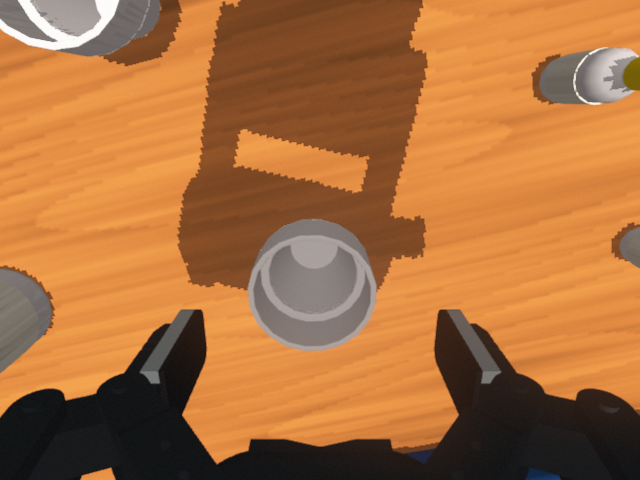

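The wrist view shows the rim spanning columns 248–377, centred at (312,287). The jaws are centred at column 320, so I need about −3 mm in tool y and −2 mm in tool x.

Emit:
carry_out([
  [-0.002,-0.003,0.02,0,0,0,-1],
  [0,0,0.02,0,0,0,-1],
  [0,0,0.008,0,0,0,-1],
  [0,0,0,0,0,0,1],
  [0,0,0,0,0,0,1],
])

```text
t: 4.22
tool_pos: [627.5, -186.5, 57.2]
tcp_rot: [0.001, 0.118, 0.993, -0.0]
contact_force: [0.2, -0.7, -0.2]
grip_width: 0.684
grip_force: 42.9
```

Emit:
carry_out([
  [0,0,0,0,0,0,1],
  [0,0,0,0,0,0,1],
  [0,0,0,0,0,0,1],
  [0,0,0,0,0,0,1],
  [0,0,0,0,0,0,1],
])

```text
t: 4.85
tool_pos: [627.0, -186.3, 56.7]
tcp_rot: [0.0, 0.118, 0.993, -0.0]
contact_force: [0.5, 0.4, 2.0]
grip_width: 0.689
grip_force: 43.1
```

Emit:
carry_out([
  [0,0,-0.03,0,0,0,1],
  [0,0,-0.05,0,0,0,1],
  [0.01,0.02,-0.03,0,0,0,1],
  [0.02,0.045,0,0,0,0,1],
  [0.02,0.045,0,0,0,0,1],
])

```text
t: 5.48
tool_pos: [603.6, -66.6, 166.5]
tcp_rot: [0.0, 0.119, 0.993, 0.0]
contact_force: [0.0, 0.7, -0.7]
grip_width: 0.687
grip_force: 43.3
```

Emit:
carry_out([
  [0.025,0.05,0,0,0,0,1],
  [0.025,0.05,0,0,0,0,1],
  [0.025,0.05,0,0,0,0,1],
  [0.025,0.05,0,0,0,0,1],
  [0.02,0.045,0,0,0,0,1],
])

```text
t: 6.1
tool_pos: [543.7, 200.6, 166.0]
tcp_rot: [-0.0, 0.118, 0.993, -0.0]
contact_force: [0.1, 0.0, -0.5]
grip_width: 0.688
grip_force: 43.3
```

```bash
python3 - <<'E'
from h import *
rel(537,251)
snap('wrist','w3.png')
for c in ['wrist','top']:
  if c=='top': snap('top')
  for n in ['tray','cup_a']:
   for d in robot.pinpoint(c,n):
    if d['conf']>.3: print(c,n,np.round(d['at'],1),d['conf'])
rel(537,251)
E
```

```text
tcp [543.7 200.6 166. ] tool shift to 537 251 [18.4 47.5 -0. ]
wrist tray [536.  254.1  -1.8] 0.78
wrist cup_a [551.6 202.3 106.4] 0.96
wrist cup_a [444.3  -2.    0.6] 0.84
top cup_a [439.7  -1.6   0.6] 0.91
top cup_a [466.9 -97.2  -0.9] 0.88
top cup_a [ 474.5 -247.    -3.3] 0.77
tcp [544.9 198.  166. ] tool shift to 537 251 [20.2 49.7 -0. ]
```

Emit:
carry_out([
  [0.011,0.025,0,0,0,0,1],
  [0.011,0.025,0.02,0,0,0,1],
  [0,0,0.04,0,0,0,1],
  [0,0,0.03,0,0,0,1],
  [0,0,0.011,0,0,0,1],
])

```text
t: 7.02
tool_pos: [534.3, 250.9, 63.1]
tcp_rot: [-0.002, 0.119, 0.993, -0.001]
contact_force: [0.6, 0.4, -0.4]
grip_width: 0.688
grip_force: 43.3
```

Emit:
carry_out([
  [0,0,0.003,0,0,0,1],
  [0,0,0.0015,0,0,0,1],
  [0,0,0,0,0,0,1],
  [0,0,0,0,0,0,1],
  [0,0,0,0,0,0,1],
])

```text
t: 7.65
tool_pos: [535.4, 252.6, 61.2]
tcp_rot: [0.0, 0.118, 0.993, 0.0]
contact_force: [0.1, 0.4, -0.3]
grip_width: 0.689
grip_force: 43.3
```

Emit:
carry_out([
  [0,0,0.001,0,0,0,1],
  [0,0,0,0,0,0,1],
  [0,0,0,0,0,0,-1],
  [0,0,0,0,0,0,-1],
  [0,0,0,0,0,0,-1],
])

```text
t: 8.28
tool_pos: [534.9, 252.5, 59.5]
tcp_rot: [-0.0, 0.118, 0.993, -0.0]
contact_force: [0.9, 0.0, -0.8]
grip_width: 0.999
grip_force: 0.0
```

Emit:
carry_out([
  [0,0,0,0,0,0,-1],
  [0,0,-0.02,0,0,0,-1],
  [0,0,-0.05,0,0,0,-1],
  [0,0,-0.03,0,0,0,-1],
  [0,0,0,0,0,0,-1],
])

```text
t: 8.9
tool_pos: [537.5, 253.2, 164.6]
tcp_rot: [0.004, 0.118, 0.993, 0.001]
contact_force: [-0.1, 0.5, 0.8]
grip_width: 0.999
grip_force: 0.0
```

```bash
python3 - <<'E'
from h import *
im=snap('wrist','w4.png')
rel(474.5,-246)
for c in ['wrist','top','scene']:
   if c!='wrist': snap(c)
   for d in robot.pinpoint(c,'cup_a'):
    if d['conf']>.3: print(c,np.round(d['at'],1),d['conf'])
p=robot.state()['tool_pos'];print(p,proj('wrist',[p[0],p[1],74]))
E
```

```text
tcp [536.1 252.8 162. ] tool shift to 474.5 -246 [ -57.1 -499.3   -0.7]
wrist [541.5 254.2   4. ] 0.62
top [4.463e+02 2.000e-01 1.000e+00] 0.8
top [469.2 -97.9   2. ] 0.73
top [ 474.7 -245.1   -2.4] 0.58
top [540.8 250.2   0.8] 0.47
scene [472.4 -99.3  -0.5] 0.77
scene [439.6  -3.1  -1.4] 0.64
scene [ 476.1 -246.2   -2.8] 0.61
scene [539.2 252.8   7.1] 0.61
[534.25583977 252.26352449 158.24960039] [[318.99038689 247.07166427]]
```

View pics/w4.png

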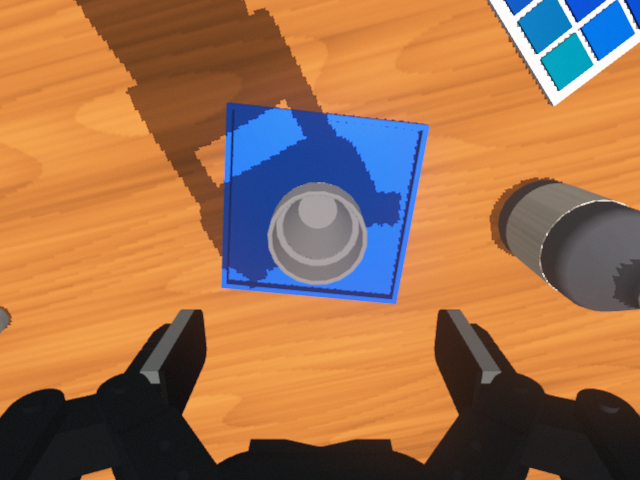

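The first cup stands upright in the tray, rim centred at about (317,235), with tray corners at about (228,103) and (397,302). I'll fit the cup silhouette for an accurate centre.

```bash
cat >> h.py <<'E'
from scipy.optimize import minimize
def fit(c,x,y,z0,im=None,parts=((0,17),(44,25.5),(44,30),(70,30))):
    """cup centre from its low-saturation silhouette: best overlap with the projected model"""
    m0=robot.camera_model(c); im=snap(c) if im is None else im
    K=np.array(m0['intrinsics'],float);rv=np.array(m0['rvec'],float);tv=np.array(m0['tvec'],float)
    hsv=cv2.cvtColor(im,cv2.COLOR_RGB2HSV); M=(hsv[...,1]<70).astype(np.uint8)
    a=np.linspace(0,2*np.pi,48)
    def sil(x,y):
        out=np.zeros(M.shape,np.uint8)
        P=[cv2.projectPoints(np.c_[x+r*np.cos(a),y+r*np.sin(a),0*a+z0+h],rv,tv,K,None)[0].reshape(-1,2) for h,r in parts]
        for p,q in zip(P,P[1:]): cv2.fillConvexPoly(out,np.round(cv2.convexHull(np.r_[p,q].astype(np.float32))*16).astype(int),1,shift=4)
        return out
    s0=cv2.dilate(sil(x,y),np.ones((25,25),np.uint8)); Mm=M&s0
    def cost(v):
        s=sil(*v); return 1-(s&Mm).sum()/max(1,(s|Mm).sum())
    r=minimize(cost,[x,y],method='Nelder-Mead',options=dict(initial_simplex=[[x,y],[x+6,y],[x,y+6]],xatol=.1,fatol=1e-5))
    print(c,'fit',r.x.round(1),'iou',round(1-r.fun,3)); return r.x
E
python3 - <<'E'
from h import *
fit('wrist',539,252,4)
for c in ['top','scene']:
    fit(c,539,252,4); fit(c,475,-246,0); fit(c,441,-1,0)
rel(475,-246)
E
```

```text
wrist fit [536.6 253.1] iou 0.95
top fit [538.4 274.7] iou 0.439
top fit [ 474.  -250.3] iou 0.88
top fit [443.2  -2.5] iou 0.886
scene fit [536.2 251.3] iou 0.869
scene fit [ 473.4 -250.6] iou 0.945
scene fit [441.8  -5.2] iou 0.853
tcp [535.1 252.5 159.6] tool shift to 475 -246 [-5.850e+01 -4.987e+02  1.000e-01]
```

Emit:
carry_out([
  [-0.007,-0.055,0,0,0,0,-1],
  [-0.007,-0.055,0,0,0,0,-1],
  [-0.007,-0.055,0,0,0,0,-1],
  [-0.007,-0.055,0,0,0,0,-1],
  [-0.007,-0.055,0,0,0,0,-1],
])

```text
t: 10.18
tool_pos: [504.4, -24.7, 160.1]
tcp_rot: [0.0, 0.118, 0.993, -0.0]
contact_force: [0.9, 0.6, -0.6]
grip_width: 1.0
grip_force: 0.0
```

Emit:
carry_out([
  [-0.007,-0.055,0,0,0,0,-1],
  [-0.007,-0.055,0,0,0,0,-1],
  [-0.007,-0.055,0,0,0,0,-1],
  [-0.002,-0.055,0,0,0,0,-1],
  [0,0,0,0,0,0,-1],
])

```text
t: 10.8
tool_pos: [474.9, -245.6, 160.2]
tcp_rot: [0.0, 0.121, 0.993, -0.0]
contact_force: [0.1, -0.7, 0.7]
grip_width: 1.0
grip_force: 0.0
```

```bash
python3 - <<'E'
from h import *
snap('wrist')
x,y=fit('wrist',475,-247,0); rel(x,y)
for d in robot.pinpoint('wrist','cup_a'): print(np.round(d['at'],1),d['conf'])
x,y=fit('wrist',475,-247,0); rel(x,y)
E
```

```text
wrist fit [ 475.1 -248.4] iou 0.951
tcp [ 475.2 -242.4  159.7] tool shift to 475.1 -248.4 [-1.3 -5.9 -0. ]
[470.9 -98.7  -1.3] 0.9
[ 470.4 -249.2   -3.2] 0.59
[564.4 -33.9  -1.8] 0.29
wrist fit [ 474.7 -248.7] iou 0.951
tcp [ 475.5 -241.2  159.6] tool shift to 474.7 -248.7 [-1.  -7.5 -0. ]
```

Emit:
carry_out([
  [-0.001,-0.007,0.025,0,0,0,-1],
  [0,0,0.04,0,0,0,-1],
  [0,0,0.03,0,0,0,-1],
  [0,0,0.008,0,0,0,-1],
  [0,0,0,0,0,0,1],
])

```text
t: 11.62
tool_pos: [475.1, -248.6, 57.1]
tcp_rot: [-0.0, 0.117, 0.993, 0.0]
contact_force: [-0.8, -1.0, -0.5]
grip_width: 0.816
grip_force: 0.0
```

Emit:
carry_out([
  [0,0,0,0,0,0,1],
  [0,0,0,0,0,0,1],
  [0,0,0,0,0,0,1],
  [0,0,0,0,0,0,1],
  [0,0,0,0,0,0,1],
])

```text
t: 12.25
tool_pos: [475.9, -250.1, 58.5]
tcp_rot: [0.001, 0.118, 0.993, -0.001]
contact_force: [0.2, 1.0, 6.5]
grip_width: 0.671
grip_force: 43.7
```

```bash
python3 - <<'E'
from h import *
rel(536.6,253)
E
```

```text
tcp [ 475.9 -250.1   58.5] tool shift to 536.6 253 [ 59.1 503.2  -0.7]
```

Emit:
carry_out([
  [0,0,-0.02,0,0,0,1],
  [0,0,-0.04,0,0,0,1],
  [0,0,-0.05,0,0,0,1],
  [0,0,0,0,0,0,1],
  [0,0,0,0,0,0,1],
])

```text
t: 12.88
tool_pos: [474.3, -249.0, 166.2]
tcp_rot: [-0.0, 0.118, 0.993, 0.0]
contact_force: [-0.2, 0.6, -0.5]
grip_width: 0.669
grip_force: 43.0
```

```bash
python3 - <<'E'
from h import *
s=robot.state();z=s['tool_pos'][2]
im=snap('wrist')
for h in (54,57,60): fit('wrist',*s['tool_pos'][:2],z-h,im)
s2=robot.state();print(s['tool_pos'],s2['tool_pos'],s2['contact_force'],s2['torque'],s2['grip_width'])
im2=snap('scene');u,v=proj('scene',[475,-248,130])[0].astype(int)
a=im[150:450,170:470]; b=cv2.resize(im2[max(0,v-60):v+60,max(0,u-60):u+60],(300,300),interpolation=cv2.INTER_CUBIC)
cv2.imwrite('pics/c5.png',cv2.cvtColor(np.hstack([a,b]),cv2.COLOR_RGB2BGR))
rel(536.6,253)
E
```

```text
wrist fit [ 468.5 -248.8] iou 0.858
wrist fit [ 471.9 -248. ] iou 0.897
wrist fit [ 472.7 -247.9] iou 0.938
[ 474.3134063  -249.01766483  166.23318994] [ 473.88459174 -248.67647366  165.33445947] [ 0.26843361 -0.22074633 -0.95950877] [ 0.00308242  0.02320395 -0.02496375] 0.6700043710756363
tcp [ 473.7 -248.6  164.9] tool shift to 536.6 253 [ 56.6 502.3   0.9]
```

View pics/c5.png

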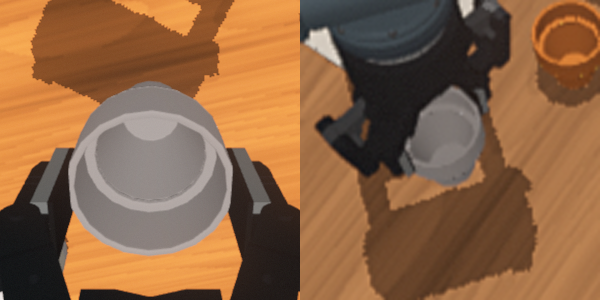

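The wrist crop shows the cup held between the pads with its rim at (150,182). The scene crop shows it in the jaws, possibly leaning a little. I'll fit the tilt about the jaw axis.

```bash
cat >> h.py <<'E'
def fit_held(im,show=False):
    """held cup in tool frame: tilt (deg) about tool y, tool-x offset, base distance below TCP"""
    from scipy.spatial.transform import Rotation as Ro
    m0=robot.camera_model('wrist');K=np.array(m0['intrinsics'],float);rv=np.array(m0['rvec'],float);tv=np.array(m0['tvec'],float)
    s=robot.state();p=np.array(s['tool_pos']);q=s['tcp_rot'];T=Ro.from_quat([q[1],q[2],q[3],q[0]])
    hsv=cv2.cvtColor(im,cv2.COLOR_RGB2HSV);M=((hsv[...,1]<70)&(hsv[...,2]>60)).astype(np.uint8)
    a=np.linspace(0,2*np.pi,48)
    def sil(t,ox,b,oy):
        out=np.zeros(M.shape,np.uint8);P=[]
        for h,r in ((0,17),(44,25.5),(44,30),(70,30)):
            c=np.c_[r*np.cos(a),r*np.sin(a),0*a-(h-60)]
            w=T.apply(Ro.from_euler('y',t,degrees=True).apply(c)+[ox,oy,b-60])+p
            P.append(cv2.projectPoints(w,rv,tv,K,None)[0].reshape(-1,2))
        for u,v in zip(P,P[1:]): cv2.fillConvexPoly(out,np.round(cv2.convexHull(np.r_[u,v].astype(np.float32))*16).astype(int),1,shift=4)
        return out
    W=np.zeros_like(M);W[60:430,242:402]=1
    best=None
    for t0 in(-12,-4,4,12):
        f=lambda v:1-((s1:=sil(*v))&M&W).sum()/max(1,((s1|M)&W).sum())
        r=minimize(f,[t0,0,58,0],method='Nelder-Mead',options=dict(initial_simplex=[[t0,0,58,0],[t0+5,0,58,0],[t0,4,58,0],[t0,0,62,0],[t0,0,58,3]],xatol=.05,fatol=1e-5,maxfev=400))
        print(r.x.round(1),round(1-r.fun,3))
        best=r if best is None or r.fun<best.fun else best
    return best.x
E
python3 - <<'E'
from h import *
im=snap('wrist'); x=fit_held(im)
E
```

```text
[-10.1   1.6  61.7   0.6] 0.98
[ 0.1 -0.3 61.7  0.7] 0.993
[-0.  -0.5 61.9  0.6] 0.992
[ 0.2 -0.4 61.8  0.7] 0.993
```

Emit:
carry_out([
  [0.006,0.04,-0.01,0,0,0,1],
  [0.007,0.055,0,0,0,0,1],
  [0.007,0.055,0,0,0,0,1],
  [0.007,0.055,0,0,0,0,1],
  [0.007,0.055,0,0,0,0,1],
])

```text
t: 13.65
tool_pos: [502.0, 13.2, 175.6]
tcp_rot: [-0.001, 0.118, 0.993, 0.0]
contact_force: [0.6, 0.2, -0.3]
grip_width: 0.672
grip_force: 43.0
```

Emit:
carry_out([
  [0.007,0.055,0,0,0,0,1],
  [0.006,0.055,0,0,0,0,1],
  [0.005,0.055,0,0,0,0,1],
  [0.005,0.055,0,0,0,0,1],
  [0,0.022,0,0,0,0,1],
])

```text
t: 14.28
tool_pos: [536.3, 254.3, 175.3]
tcp_rot: [-0.001, 0.117, 0.993, -0.0]
contact_force: [-0.2, 0.3, -0.2]
grip_width: 0.675
grip_force: 43.1
```

Emit:
carry_out([
  [0,0,0,0,0,0,1],
  [0,0,0,0,0,0,1],
  [0,0,0.01,0,0,0,1],
  [0,0,0,0,0,0,1],
  [0,0,0,0,0,0,1],
])

```text
t: 14.9
tool_pos: [537.1, 251.5, 166.6]
tcp_rot: [-0.0, 0.119, 0.993, -0.0]
contact_force: [0.1, -0.3, -0.7]
grip_width: 0.67
grip_force: 43.1
```

```bash
python3 - <<'E'
from h import *
im=snap('wrist'); s=robot.state(); fit_held(im); rel(536.6,253)
cv2.imwrite('pics/w6.png',cv2.cvtColor(im,cv2.COLOR_RGB2BGR))
E
```

```text
[34.7  1.1 45.6  0.9] 0.931
[-7.3 21.7 39.8  0.5] 0.851
[35.3  0.9 45.   0.9] 0.932
[34.8  1.  44.7  0.7] 0.931
tcp [537.2 251.7 166.9] tool shift to 536.6 253 [ 0.9  1.1 -0. ]
```

Emit:
carry_out([
  [0.001,0.0005,0.02,0,0,0,1],
  [0,0,0.02,0,0,0,1],
  [0,0,0.015,0,0,0,1],
  [0,0,0,0,0,0,1],
  [0,0,0,0,0,0,1],
])

```text
t: 15.58
tool_pos: [536.6, 252.9, 112.1]
tcp_rot: [0.0, 0.118, 0.993, 0.0]
contact_force: [0.3, -1.0, 0.0]
grip_width: 0.674
grip_force: 43.1
```

Emit:
carry_out([
  [0,0,0.005,0,0,0,1],
  [0,0,0.004,0,0,0,1],
  [0,0,0.003,0,0,0,1],
  [0,0,0,0,0,0,1],
  [0,0,0,0,0,0,1],
])

```text
t: 16.2
tool_pos: [536.4, 252.8, 99.9]
tcp_rot: [0.0, 0.118, 0.993, 0.0]
contact_force: [0.2, -0.2, -0.2]
grip_width: 0.673
grip_force: 43.1
```

Emit:
carry_out([
  [0,0,0.003,0,0,0,1],
  [0,0,0.002,0,0,0,1],
  [0,0,0.001,0,0,0,1],
  [0,0,0,0,0,0,1],
  [0,0,0,0,0,0,1],
])

```text
t: 16.82
tool_pos: [536.3, 252.8, 93.8]
tcp_rot: [0.0, 0.118, 0.993, 0.0]
contact_force: [0.2, 0.2, -1.2]
grip_width: 0.674
grip_force: 43.1
```

Emit:
carry_out([
  [0,0,0.001,0,0,0,1],
  [0,0,0.001,0,0,0,1],
  [0,0,0,0,0,0,1],
  [0,0,0,0,0,0,1],
  [0,0,0,0,0,0,1],
])

```text
t: 17.45
tool_pos: [536.3, 252.8, 91.8]
tcp_rot: [0.0, 0.118, 0.993, 0.0]
contact_force: [0.7, -0.8, 0.4]
grip_width: 0.672
grip_force: 43.1
```

Emit:
carry_out([
  [0,0,0.001,0,0,0,1],
  [0,0,0.0005,0,0,0,1],
  [0,0,0,0,0,0,1],
  [0,0,0,0,0,0,1],
  [0,0,0,0,0,0,1],
])

```text
t: 18.08
tool_pos: [536.3, 252.8, 90.3]
tcp_rot: [0.0, 0.118, 0.993, -0.0]
contact_force: [-0.6, -1.1, 0.2]
grip_width: 0.673
grip_force: 43.1
```

Emit:
carry_out([
  [0,0,0.001,0,0,0,1],
  [0,0,0.0005,0,0,0,1],
  [0,0,0,0,0,0,1],
  [0,0,0,0,0,0,1],
  [0,0,0,0,0,0,1],
])

```text
t: 18.7
tool_pos: [536.3, 252.7, 88.8]
tcp_rot: [0.0, 0.118, 0.993, -0.0]
contact_force: [1.2, -0.4, 0.3]
grip_width: 0.672
grip_force: 43.2
```

Emit:
carry_out([
  [0,0,0.001,0,0,0,1],
  [0,0,0.0005,0,0,0,1],
  [0,0,0,0,0,0,1],
  [0,0,0,0,0,0,1],
  [0,0,0,0,0,0,1],
])

```text
t: 19.32
tool_pos: [536.9, 252.5, 88.6]
tcp_rot: [0.0, 0.118, 0.993, -0.0]
contact_force: [-1.5, -2.7, 6.8]
grip_width: 0.67
grip_force: 43.9
```

Emit:
carry_out([
  [0,0,0.001,0,0,0,1],
  [0,0,0.0005,0,0,0,1],
  [0,0,0,0,0,0,1],
  [0,0,0,0,0,0,1],
  [0,0,0,0,0,0,1],
])

```text
t: 19.95
tool_pos: [537.4, 252.5, 88.6]
tcp_rot: [0.001, 0.118, 0.993, -0.0]
contact_force: [-4.5, -4.7, 14.3]
grip_width: 0.671
grip_force: 44.8
```

```bash
python3 - <<'E'
from h import *
im=snap('scene');s=robot.state();print(s['tool_pos'],s['contact_force'])
w=snap('wrist')
u,v=proj('scene',[537,253,70])[0].astype(int)
b=cv2.resize(im[v-60:v+60,u-60:u+60],(400,400),interpolation=cv2.INTER_CUBIC)
cv2.imwrite('pics/c7.png',cv2.cvtColor(np.hstack([w[60:460,120:520],b]),cv2.COLOR_RGB2BGR))
E
```

```text
[537.4052337  252.49242933  88.52895489] [-3.31766439 -4.93087731 13.9769237 ]
```

Emit:
carry_out([
  [0,0,0,0,0,0,-1],
  [0,0,0,0,0,0,-1],
  [0,0,0,0,0,0,-1],
  [0,0,-0.02,0,0,0,-1],
  [0,0,-0.04,0,0,0,-1],
])

```text
t: 20.68
tool_pos: [535.1, 252.5, 145.7]
tcp_rot: [-0.002, 0.118, 0.993, -0.001]
contact_force: [0.5, 0.3, -0.3]
grip_width: 0.999
grip_force: 0.0
```

Emit:
carry_out([
  [0,0,-0.035,0,0,0,-1],
  [0,0,0,0,0,0,-1],
  [0,0,0,0,0,0,-1],
  [0,0,0,0,0,0,-1],
  [0,0,0,0,0,0,-1],
])

```text
t: 21.3
tool_pos: [535.6, 252.6, 179.6]
tcp_rot: [-0.001, 0.118, 0.993, -0.0]
contact_force: [-0.8, -0.5, 0.8]
grip_width: 1.001
grip_force: 0.0
```

```bash
cat >> h.py <<'E'
P2=((0,17),(44,25.5),(44,30),(96,30))
P3=((0,17),(44,25.5),(44,30),(122,30))
E
python3 - <<'E'
from h import *
w=snap('wrist')
for top in (90,93,96,99,102): fit('wrist',536.6,253,4,w,P2[:3]+((top,30),))
im=snap('scene')
for top in (90,96,102): fit('scene',536.6,253,4,im,P2[:3]+((top,30),))
u,v=proj('scene',[537,253,70])[0].astype(int)
b=cv2.resize(im[v-60:v+60,u-60:u+60],(400,400),interpolation=cv2.INTER_CUBIC)
cv2.imwrite('pics/c7.png',cv2.cvtColor(np.hstack([w[60:460,120:520],b]),cv2.COLOR_RGB2BGR))
rel(442,-2)
E
```

```text
wrist fit [538.1 253.3] iou 0.977
wrist fit [536.9 253.3] iou 0.983
wrist fit [536.2 253.2] iou 0.958
wrist fit [535.4 253.5] iou 0.928
wrist fit [535.5 253.1] iou 0.9
scene fit [535.  252.3] iou 0.918
scene fit [537.  249.6] iou 0.883
scene fit [537.5 249.2] iou 0.831
tcp [535.9 252.7 180. ] tool shift to 442 -2 [ 3.150e+01 -2.696e+02  2.000e-01]
```

View pics/c7.png

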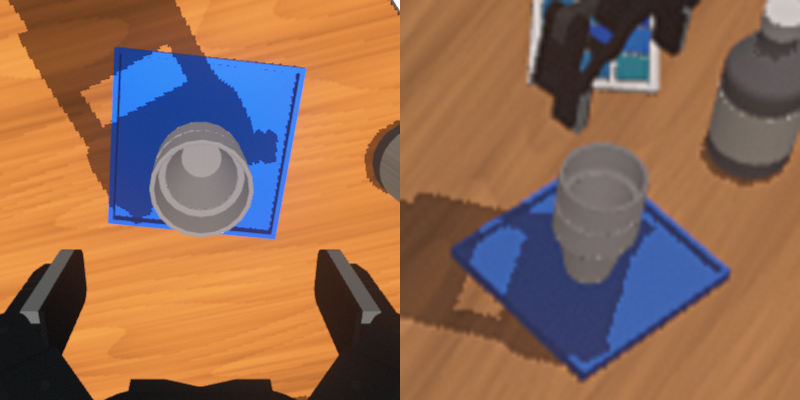

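The stack is two cups, straight and upright in the tray (scene crop at about (600,215)), with the upper shoulder seated on the lower rim. Next is the red-bottle cup.

Emit:
carry_out([
  [0.006,-0.045,0,0,0,0,-1],
  [0.006,-0.054,0,0,0,0,-1],
  [0.006,-0.055,0,0,0,0,-1],
  [0.006,-0.055,0,0,0,0,-1],
  [0.006,-0.055,0,0,0,0,-1],
])

```text
t: 22.02
tool_pos: [444.4, 1.8, 180.8]
tcp_rot: [0.0, 0.118, 0.993, -0.0]
contact_force: [0.8, -0.9, 0.1]
grip_width: 0.999
grip_force: 0.0
```

Emit:
carry_out([
  [0.002,-0.006,0,0,0,0,-1],
  [0,0,0,0,0,0,-1],
  [0,0,0,0,0,0,-1],
  [0,0,0,0,0,0,-1],
  [0,0,0,0,0,0,-1],
])

```text
t: 22.65
tool_pos: [442.0, -1.6, 180.7]
tcp_rot: [-0.0, 0.117, 0.993, 0.0]
contact_force: [0.2, 0.5, -0.2]
grip_width: 1.001
grip_force: 0.0
```

```bash
python3 - <<'E'
from h import *
w=snap('wrist','w8.png')
rel(*fit('wrist',442,-2,0,w))
for n in ['cup_a','red_bottle']:
  for d in robot.pinpoint('wrist',n): print(n,np.round(d['at'],1),d['conf'])
E
```

```text
wrist fit [442.6  -2.4] iou 0.879
tcp [441.9  -1.7 180.7] tool shift to 442.6 -2.4 [-0.8 -0.5 -0. ]
cup_a [444.5  -1.4   2.6] 0.72
cup_a [ 4.705e+02 -1.008e+02 -1.000e-01] 0.71
red_bottle [442.1  -1.4   7.3] 0.66
```

View pics/w8.png

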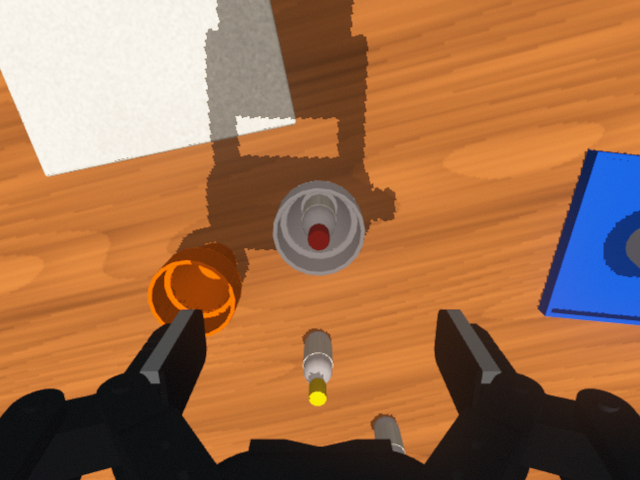

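The wrist view shows the red cap at (318,237) inside the white cup centred at about (318,228). The orange cup at (197,290) and yellow bottle at (317,365) are clear of the finger paths.

Emit:
carry_out([
  [-0.001,-0.0005,0.03,0,0,0,-1],
  [0,0,0.04,0,0,0,-1],
  [0,0,0.03,0,0,0,-1],
  [0,0,0.018,0,0,0,-1],
  [0,0,0.006,0,0,0,-1],
])

```text
t: 23.42
tool_pos: [441.9, -2.7, 55.7]
tcp_rot: [-0.001, 0.118, 0.993, 0.0]
contact_force: [0.0, 0.0, -0.8]
grip_width: 1.001
grip_force: 0.0
```

Emit:
carry_out([
  [0,0,0,0,0,0,-1],
  [0,0,0,0,0,0,1],
  [0,0,0,0,0,0,1],
  [0,0,0,0,0,0,1],
  [0,0,0,0,0,0,1],
])

```text
t: 24.05
tool_pos: [444.0, -3.3, 58.2]
tcp_rot: [0.002, 0.118, 0.993, -0.0]
contact_force: [0.2, -0.2, 6.1]
grip_width: 0.679
grip_force: 43.5
```

Emit:
carry_out([
  [0,0,0,0,0,0,1],
  [0,0,0,0,0,0,1],
  [0,0,0,0,0,0,1],
  [0,0,0,0,0,0,1],
  [0,0,0,0,0,0,1],
])

```text
t: 24.68
tool_pos: [444.0, -3.3, 58.2]
tcp_rot: [0.001, 0.118, 0.993, -0.0]
contact_force: [0.4, 0.7, 5.9]
grip_width: 0.678
grip_force: 43.5
```

Emit:
carry_out([
  [0,0,-0.012,0,0,0,1],
  [0,0,-0.03,0,0,0,1],
  [0,0,-0.04,0,0,0,1],
  [0,0,-0.035,0,0,0,1],
  [0,0,-0.015,0,0,0,1],
])

```text
t: 25.3
tool_pos: [443.4, -3.1, 191.1]
tcp_rot: [0.002, 0.118, 0.993, -0.0]
contact_force: [0.1, 0.8, -1.8]
grip_width: 0.677
grip_force: 43.3
```

```bash
python3 - <<'E'
from h import *
w=snap('wrist'); fit_held(w); rel(536.7,253.2); print(robot.state()['contact_force'])
E
```

```text
[-5.2  0.3 61.6  0.8] 0.762
[ 0.3 -0.8 61.3  0.7] 0.768
[-0.1 -0.3 60.8  0.7] 0.768
[ 0.3 -0.7 61.2  0.7] 0.768
tcp [443.9  -3.2 192. ] tool shift to 536.7 253.2 [-3.01e+01  2.71e+02  1.00e-01]
[ 2.15163249 -0.16996752 -0.12365453]
```

Emit:
carry_out([
  [-0.002,0.015,0,0,0,0,1],
  [-0.004,0.035,0,0,0,0,1],
  [-0.005,0.045,0,0,0,0,1],
  [-0.005,0.045,0,0,0,0,1],
  [-0.005,0.045,0,0,0,0,1],
])

```text
t: 25.98
tool_pos: [505.5, 174.3, 186.2]
tcp_rot: [-0.002, 0.118, 0.993, -0.0]
contact_force: [1.5, -0.7, -0.8]
grip_width: 0.674
grip_force: 43.3
```

Emit:
carry_out([
  [-0.004,0.04,0,0,0,0,1],
  [-0.003,0.03,0,0,0,0,1],
  [-0.0015,0.015,0,0,0,0,1],
  [0,0,0,0,0,0,1],
  [0,0,0,0,0,0,1],
])

```text
t: 26.6
tool_pos: [534.2, 251.9, 188.1]
tcp_rot: [-0.001, 0.118, 0.993, -0.0]
contact_force: [-0.3, -0.3, -1.3]
grip_width: 0.678
grip_force: 43.4
```

Emit:
carry_out([
  [0,0,0,0,0,0,1],
  [0,0,0,0,0,0,1],
  [0,0,0,0,0,0,1],
  [0,0,0,0,0,0,1],
  [0,0,0,0,0,0,1],
])

```text
t: 27.22
tool_pos: [534.7, 252.6, 188.8]
tcp_rot: [-0.0, 0.118, 0.993, -0.0]
contact_force: [-0.7, -0.3, -1.6]
grip_width: 0.676
grip_force: 43.4
```

```bash
python3 - <<'E'
from h import *
rel(536.7,253.2)
E
```

```text
tcp [534.7 252.6 188.8] tool shift to 536.7 253.2 [-1.8  1.1 -0. ]
```

Emit:
carry_out([
  [-0.0014,0.0005,0.01,0,0,0,1],
  [0,0,0.02,0,0,0,1],
  [0,0,0.02,0,0,0,1],
  [0,0,0.01,0,0,0,1],
  [0,0,0.004,0,0,0,1],
])

```text
t: 27.85
tool_pos: [535.6, 252.6, 123.4]
tcp_rot: [-0.001, 0.118, 0.993, -0.0]
contact_force: [-0.4, 0.0, -0.7]
grip_width: 0.676
grip_force: 43.3
```

Emit:
carry_out([
  [0,0,0.003,0,0,0,1],
  [0,0,0.002,0,0,0,1],
  [0,0,0.001,0,0,0,1],
  [0,0,0,0,0,0,1],
  [0,0,0,0,0,0,1],
])

```text
t: 28.48
tool_pos: [536.3, 252.8, 119.0]
tcp_rot: [0.0, 0.118, 0.993, 0.0]
contact_force: [0.7, -0.2, -0.6]
grip_width: 0.675
grip_force: 43.3
```

Emit:
carry_out([
  [0,0,0.001,0,0,0,1],
  [0,0,0.001,0,0,0,1],
  [0,0,0.0005,0,0,0,1],
  [0,0,0,0,0,0,1],
  [0,0,0,0,0,0,1],
])

```text
t: 29.1
tool_pos: [536.2, 252.8, 116.3]
tcp_rot: [0.0, 0.118, 0.993, -0.0]
contact_force: [-0.2, -1.0, -1.1]
grip_width: 0.676
grip_force: 43.3
```

Emit:
carry_out([
  [0,0,0.001,0,0,0,1],
  [0,0,0.001,0,0,0,1],
  [0,0,0,0,0,0,1],
  [0,0,0,0,0,0,1],
  [0,0,0,0,0,0,1],
])

```text
t: 29.72
tool_pos: [536.2, 252.8, 114.3]
tcp_rot: [0.0, 0.118, 0.993, -0.0]
contact_force: [0.2, -0.7, -0.5]
grip_width: 0.677
grip_force: 43.4
```

Emit:
carry_out([
  [0,0,0.001,0,0,0,1],
  [0,0,0.0005,0,0,0,1],
  [0,0,0,0,0,0,1],
  [0,0,0,0,0,0,1],
  [0,0,0,0,0,0,1],
])

```text
t: 30.35
tool_pos: [536.8, 252.7, 114.2]
tcp_rot: [0.001, 0.118, 0.993, -0.0]
contact_force: [-0.9, -2.0, 6.5]
grip_width: 0.678
grip_force: 44.0
```

Emit:
carry_out([
  [0,0,0.001,0,0,0,1],
  [0,0,0.0005,0,0,0,1],
  [0,0,0,0,0,0,1],
  [0,0,0,0,0,0,1],
  [0,0,0,0,0,0,1],
])

```text
t: 30.98
tool_pos: [537.6, 252.7, 114.2]
tcp_rot: [0.001, 0.118, 0.993, -0.0]
contact_force: [-2.7, -3.8, 12.0]
grip_width: 0.674
grip_force: 44.6
```

Contact came exactly at the expected home height (TCP 114.2). Releasing.

Emit:
carry_out([
  [0,0,0,0,0,0,-1],
  [0,0,0,0,0,0,-1],
  [0,0,0,0,0,0,-1],
  [0,0,-0.02,0,0,0,-1],
  [0,0,-0.04,0,0,0,-1],
])

```text
t: 31.6
tool_pos: [535.1, 252.5, 171.2]
tcp_rot: [-0.002, 0.118, 0.993, -0.001]
contact_force: [-0.0, -1.2, 0.8]
grip_width: 1.0
grip_force: 0.0
```

Emit:
carry_out([
  [0,0,-0.04,0,0,0,-1],
  [0.04,0,-0.02,0,0,0,-1],
  [0,0,0,0,0,0,-1],
  [0,0,0,0,0,0,-1],
  [0,0,0,0,0,0,-1],
])

```text
t: 32.22
tool_pos: [497.5, 261.8, 230.7]
tcp_rot: [-0.001, 0.118, 0.993, -0.0]
contact_force: [-0.6, -0.4, -0.2]
grip_width: 0.995
grip_force: 0.0
```

```bash
python3 - <<'E'
from h import *
w=snap('wrist')
for top in (116,119,122,125,128): fit('wrist',536.6,253,4,w,P2[:3]+((top,30),))
for d in robot.pinpoint('wrist','red_bottle'): print(np.round(d['at'],1),d['conf'])
im=snap('scene')
u,v=proj('scene',[537,253,90])[0].astype(int)
b=cv2.resize(im[v-60:v+60,u-60:u+60],(400,400),interpolation=cv2.INTER_CUBIC)
cv2.imwrite('pics/c9.png',cv2.cvtColor(np.hstack([w[60:460,120:520],b]),cv2.COLOR_RGB2BGR))
for n in ['yellow_bottle','green_bottle','meter','rinse_bottle','sample_bottle']: print(n,[np.round(d['at']) for d in robot.pinpoint('scene',n)[:1]])
print(robot.state()['tool_pos'])
E
```

```text
wrist fit [538.1 253.2] iou 0.921
wrist fit [536.8 253.4] iou 0.916
wrist fit [535.9 253.8] iou 0.89
wrist fit [533.9 254.2] iou 0.863
wrist fit [531.6 254.7] iou 0.839
[532.8 256.3  62.9] 0.87
yellow_bottle [array([562., -30.,  -5.])]
green_bottle [array([675.,   7.,  -1.])]
meter [array([289., 261.,  -6.])]
rinse_bottle [array([584., 416.,   0.])]
sample_bottle [array([ 622., -390.,    2.])]
[497.31831503 262.08983271 231.08094627]
```

View pics/c9.png

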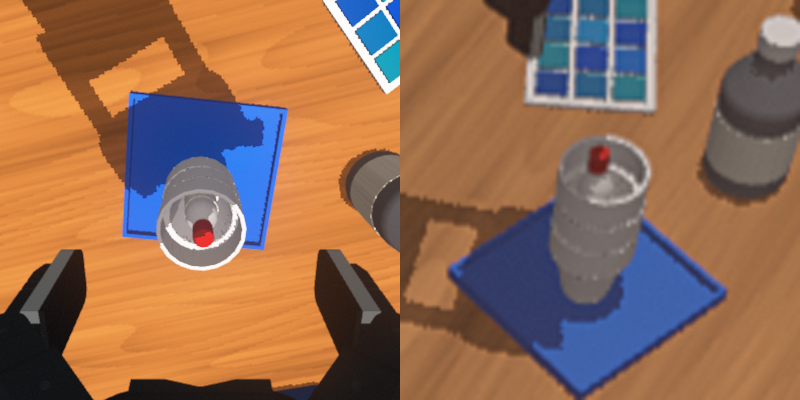

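The three cups stand in one straight stack on the tray. The red-capped bottle is in the top cup (crop pixels (600,160) and (203,233)), all collars sit evenly, and the bystanders haven't moved. Handing in.

```bash
python3 -c "
from cell import robot
print(robot.sign_off())"
```

```text
the job is handed in; nothing more can be done
None
```

I stacked the three white cups upright on the blue tray, with the red-capped bottle standing in the top cup. Each nesting met contact at the expected fully-home height, the bystanders' positions checked unchanged, and I handed the job in at about 33 s of the 69 s limit.

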